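Dry-fit a bridge bracket for tack welding

TASK

Dry-fit the bridge bracket on the steel base plate for tack welding: stand the red leg upright on the middle of the red patch and the yellow leg on the middle of the yellow patch, both square with the base plate, and stand the copper block on the base plate midway between them. Then lay the blue plate flat and lengthwise across the tops of both legs, centred over the base plate, and stand the green pipe stub on end on the middle of the blue plate. Leave the white tin and the orange magnet where they are.

Things in the scene. Friction and masses are not known exactly. Their poses are not given: they have to be found in the camera images.
- base: bare steel base plate, fixed to the bench, 90 (its x) x 190 (its y) x 8 mm thick. Origin at the centre of its underside, on the bench; z up. The two patches lie on its y axis, 55 mm either side of its centre.
- patch_red: red painted square patch, 52 x 52 mm, paint-thin, on the top of the base plate near one of its two ends, where the red leg goes; which end carries which colour varies. Origin at its centre, at the height of the plate's top face (8 mm above the bench); x and y along its sides and the plate's.
- patch_yellow: yellow painted square patch, 52 x 52 mm, paint-thin, on the top of the base plate near one of its two ends, where the yellow leg goes; which end carries which colour varies. Origin at its centre, at the height of the plate's top face (8 mm above the bench); x and y along its sides and the plate's.
- leg_red_mid (a point): loose leg: upright square steel tube painted red, 36 x 36 mm outside, 4 mm walls, open ends, 60 mm tall, about 0.2 kg. Point at its centre, 30 mm above its underside; z up, x and y square to its faces.
- leg_yellow_mid (a point): loose leg: upright square steel tube painted yellow, 36 x 36 mm outside, 4 mm walls, open ends, 60 mm tall, about 0.2 kg. Point at its centre, 30 mm above its underside; z up, x and y square to its faces.
- block_mid (a point): loose solid copper block, 34 x 34 mm, 45 mm tall (15 mm lower than the legs), about 0.46 kg. Point at its centre, 22.5 mm above its underside; z up, x and y square to its faces.
- bridge_mid (a point): loose flat blue steel plate (the bridge), 60 (its x) x 150 (its y) x 8 mm thick, about 0.55 kg, lying flat on the bench at the start. Point at its centre, 4 mm above its underside; z up.
- stub_mid (a point): loose green pipe stub standing on end: 44 mm outside, 32 mm inside diameter, 40 mm tall, about 0.22 kg. Point at its centre, 20 mm above its underside; z along the pipe.
- tin_mid (a point): bystander: low closed white round tin, 62 mm diameter, 42 mm tall, loose, stays where it is. Point at its centre, 21 mm above the bench.
- magnet_mid (a point): bystander: flat orange pentagon-shaped welding magnet, about 50 x 53 mm, 20 mm thick, loose, stays where it is. Point 10 mm above the bench, under 12 mm from its middle.
Not all that is in view belongs to the job. There is more than one size of the part that bears bridge_mid; the job needs the middle-sized. There is more than one size of the part that bears leg_yellow_mid; the job needs the middle-sized.

How it is judged (in metres and radians):
At the end, for the whole second after the job is handed in: Legs on their patches (12 mm), square (0.2 rad); copper block on the base plate's centre (12 mm); blue plate on both legs, centred over the base plate (14 mm), lengthwise (0.15 rad); stub on the blue plate's middle (12 mm). All upright (0.08 rad), heights within 4 mm, at rest (horizontal distance between leg_red_mid and patch_red below 0.012 m and height (world z) of leg_red_mid between 0.034 and 0.042 m and angle between each of leg_red_mid, leg_yellow_mid, block_mid, bridge_mid, stub_mid's own z axis and vertical below 0.08 rad and (angle between the x axis of leg_red_mid and the x axis of base, either way round below 0.2 rad or angle between the x axis of leg_red_mid and the y axis of base, either way round below 0.2 rad) and horizontal distance between leg_yellow_mid and patch_yellow below 0.012 m and height (world z) of leg_yellow_mid between 0.034 and 0.042 m and (angle between the x axis of leg_yellow_mid and the x axis of base, either way round below 0.2 rad or angle between the x axis of leg_yellow_mid and the y axis of base, either way round below 0.2 rad) and horizontal distance between block_mid and base below 0.012 m and height (world z) of block_mid between 0.0265 and 0.0345 m and horizontal distance between bridge_mid and base below 0.014 m and height (world z) of bridge_mid between 0.068 and 0.076 m and angle between the y axis of bridge_mid and the y axis of base, either way round below 0.15 rad and horizontal distance between stub_mid and bridge_mid below 0.012 m and height (world z) of stub_mid between 0.092 and 0.1 m and linear speed of each of leg_red, leg_yellow, block, bridge, stub below 0.02 m/s); the robot touches nothing.
It fails at once if the white tin is shifted by more than 25 mm (distance of tin_mid from where it was at the start of the episode above 0.025 m).
It fails at once if the orange magnet is shifted by more than 25 mm (distance of magnet_mid from where it was at the start of the episode above 0.025 m).
It also fails if it takes over 131 s, if anything falls off the work surface, if the arm or the gripper's body presses on something with over 40 N, if the wrist force passes 120 N, or if a joint passes its speed limit or range.

ROBOT

A 7-joint arm with a two-finger parallel gripper is mounted at the origin on the work surface. World frame = base frame: x ahead of the robot, y to its left, z up, the work surface at z = 0. Lengths are in mm, angles in rad, forces in N, time in s.
With the tool pointing down it reaches from about 425 to 975 mm from the base axis. Payload 16.7 kg.
Tool frame: the origin (TCP) lies midway between the tips of the shut fingers; the grasp point (between the pads) lies 19 mm behind it; x points along the fingers, z is the direction in which the jaws open and shut, and the axes are right-handed (so a half turn about x gives the same grasp; the last joint's range is limited). The gripper opens to 85 mm and grips with 20 to 120 N. Pads are 22 mm wide; open, the fingers measure 114 mm over their backs; the gripper's body (76 mm by 85 mm) begins 54 mm behind the grasp point. The pads swing forward as they close: fully open they stand 13 mm farther back than shut.
Start: joints at [1.155, 0.426, 0.074, 1.606, -0.034, 1.111, -0.067], TCP at [177.931, -651.089, 231.302] pointing down, gripper open.
Joint ranges: [-2.85, 2.85], [-0.5, 2.14], [-1.23, 1.37], [0.21, 2.46], [-1.02, 4.16], [0.16, 2.05], [-2.73, 2.73]. Speed limits (rad/s): [1.89, 1.89, 2.39, 2.39, 3.01, 3.01, 3.01].

INTERFACE

Orientations are given as a rotation vector (axis times angle).
In Python, from workcell import readout, capture, workorder, search_frame, spot_point gives the robot as it stands. The module is installed in compiled form; this text tells all that it offers.
- The arm moves only by the tool apply_moves, never from a script. Its argument "increments" is a list of rows, each a list of 7 numbers: the shift along the tool's x, y, z in m, then the turn, a rotation vector about the tool's x, y, z in rad, then the closure in counts, from 0 (fully open) to 255 (shut). In form: [[dx, dy, dz, ax, ay, az, gripper], ...]. A call has 1 to 20 rows; each row is the pose to reach, as a shift and turn from the pose commanded when the call began, along the tool's axes at that moment; what a row does not reach only later rows make up. A row lasts 1/10 s, in which the tool goes at most 50 mm and 8.59 degrees, less where a joint would pass 70% of its speed; a pose out of reach is approached as far as the arm can. A call with a gripper value outside its range is refused whole. The fingers move at their own pace and stop on an object; "squeeze" is the grip in N (left out, the last holds). Time passes only in rows, so rows that repeat a pose let the fingers close. It gives the time, the measured TCP pose, the force and the opening at its end, in the units of the state.
- readout.get_obs(): the state, without advancing time (a new reading comes with each control period).
- capture(name): name is "side" or "top"; returns a dict with "pixels" (420x560x3 uint8, red, green, blue), "intrinsics" (3x3 intrinsics, pixels), "position" and "rotation" of the camera in the world. Camera axes: x right, y down, z forward; pixel columns grow to the right and rows downward; lengths in mm; the calibration is good to about 2 mm. A picture is of the moment at which its call begins. There is no depth.
- workorder.hand_in(): hands the job in, once; it reports no verdict.
Trained networks look in a picture, given as the dict that the camera call returned (one of the last four; its "shot" number tells which), for a name from the list of things; names that differ only in an ending like _2 or _b are one class to them, and where a whole thing is asked for, a point or a joint stands for the part that bears it (a point fixed in the world has none). Each returns a list of dicts, best first, with "conf" (0 to 1); they miss things now and then, are a little off and sometimes report something else, mostly with a low value. They report only what shows in the picture. A call takes as long as a camera call. They do not tell look-alikes from the thing itself.
- search_frame(picture, name): "at" ([row, column] in pixels, amid what is visible of it).
- spot_point(picture, name): "at" ([row, column] in pixels: a listed point, or the origin of a listed thing).
The state is a dict: "clock": time; "q": joint angles; "joint_velocities": joint speeds; "joint_efforts": joint torques, N m; "tool_pos": TCP position; "tool_rot": TCP orientation; "ft_force": force on the tool from outside, world axes, zero at the start; "moment": the same for the moment, N m; "width": opening from 0.0 (shut) to 1.0 (fully open).
Only numpy, scipy, OpenCV 4.12 (cv2) and the standard library are available. Lean on these libraries where they do the work, as an engineer would, in place of code of your own. Each camera call takes 0.05 s, during which the arm holds its last target.

## Working session

There is one attempt and no reset: what is moved stays moved. The work goes in short steps, Python scripts to look and compute and a tool call to move; the robot and the scene stay as the last step left them, time stands still between calls to the robot, and variables do not carry over. Pictures are saved under pics/ and viewed, and the job is handed in when it is done.

Besides the shell and the picture viewer there is one more tool, called after ">>>" as name(argument=value, ...) on one line, values as JSON. apply_moves: Moves the arm, as the interface text tells. Its arguments: {"type":"object","properties":{"increments":{"type":"array","items":{"type":"array","items":{"type":"number"}}},"squeeze":{"type":"number"}},"required":["increments"]}

```bash
mkdir -p pics && ls
cat > h.py <<'E'
import numpy as np, cv2
from workcell import readout, capture, workorder, search_frame, spot_point
def shot(n,f=None):
    p=capture(n)
    if f: cv2.imwrite('pics/'+f,p['pixels'][:,:,::-1])
    return p
def ray(p,at):
    K=np.array(p['intrinsics']);R=np.array(p['rotation']);
    d=R@np.linalg.inv(K)@np.array([at[1],at[0],1.0]); return np.array(p['position']),d
def onz(p,at,z):
    o,d=ray(p,at); return o+d*(z-o[2])/d[2]
def proj(p,X):
    K=np.array(p['intrinsics']);R=np.array(p['rotation']);c=R.T@(np.array(X)-np.array(p['position']));u=K@c
    return u[1]/u[2],u[0]/u[2]
E
python3 - <<'E'
from h import *
o=readout.get_obs();print(o)
for n in('top','side'):
    p=shot(n,n+'0.png');print(n,p['position'],np.round(p['rotation'],3).tolist(),p['intrinsics'],p['shot'])
    for k,z in dict(base=0,patch_red=8,patch_yellow=8,leg_red_mid=30,leg_yellow_mid=30,block_mid=22.5,bridge_mid=4,stub_mid=20,tin_mid=21,magnet_mid=10).items():
        for r in spot_point(p,k):
            if r['conf']>.2: print(k,round(r['conf'],2),np.round(r['at'],1),np.round(onz(p,r['at'],z),1))
E
```

```text
pics
{'clock': 0.0, 'q': array([ 1.1545095 ,  0.42673   ,  0.07385094,  1.6066122 , -0.03410036,
        1.11079528, -0.06708297]), 'joint_velocities': array([ 0.00050548, -0.00048434, -0.00047316,  0.0019051 , -0.00192069,
        0.00019268, -0.00018912]), 'joint_efforts': array([ 5.11433118e-04, -9.49836802e+01,  3.76136363e+00, -4.63521945e+01,
        1.91798533e-02,  1.00758919e-02, -3.90603100e-05]), 'tool_pos': array([ 177.81647028, -650.73358678,  230.60964061]), 'tool_rot': array([ 1.01120944,  1.32476986, -1.01003927]), 'ft_force': array([ 0.10409683, -0.037069  , -0.14640605]), 'moment': array([0.04008863, 0.00891348, 0.0516741 ]), 'width': 0.9979189006966072}
top [ 369.90782728   80.63301148 1111.87825263] [-2.165, 2.184, -0.114] [[427.68064132   0.         282.86323147]
 [  0.         427.68064132 212.650584  ]
 [  0.           0.           1.        ]] 1Traceback (most recent call last):
  File "<stdin>", line 7, in <module>
  File "h.py", line 11, in onz
    o,d=ray(p,at); return o+d*(z-o[2])/d[2]
                                       ~^^^
IndexError: invalid index to scalar variable.
```

```bash
sed -i "s/R=np.array(p\['rotation'\])/R=cv2.Rodrigues(np.array(p['rotation'],float))[0]/" h.py
cat > det.py <<'E'
from h import *
import sys
Z=dict(base=0,patch_red=8,patch_yellow=8,leg_red_mid=30,leg_yellow_mid=30,block_mid=22.5,bridge_mid=4,stub_mid=20,tin_mid=21,magnet_mid=10)
def det(p,names=Z,zs=Z):
    for k in names:
        for r in spot_point(p,k):
            if r['conf']>.2: print(k,round(r['conf'],2),np.round(r['at'],1),np.round(onz(p,r['at'],zs[k]),1))
E
python3 - <<'E'
from det import *
for n in('top','side'):
    p=shot(n,n+'0.png');print(n,p['position'],p['rotation'])
    det(p)
print(cv2.Rodrigues(readout.get_obs()['tool_rot'])[0].round(3))
E
```

```text
top [ 369.90782728   80.63301148 1111.87825263] [-2.16452507  2.18432004 -0.11367446]
base 0.57 [192.6 308.4] [531.2   5.1   0. ]
patch_red 0.88 [193.4 285.1] [528.5  66.4   8. ]
patch_yellow 0.69 [192.1 326.5] [531.  -41.6   8. ]
leg_red_mid 0.51 [198.8 226.9] [512.7 215.1  30. ]
leg_yellow_mid 0.69 [240.9 226.9] [405.6 214.8  30. ]
leg_yellow_mid 0.68 [233.7 188. ] [424.7 313.   30. ]
leg_yellow_mid 0.55 [268.9 252.1] [334.9 151.4  30. ]
block_mid 0.51 [245.3 404.8] [ 390.5 -236.7   22.5]
block_mid 0.48 [207.9 151.5] [491.9 408.6  22.5]
block_mid 0.33 [147.8 390.4] [ 643.8 -208.6   22.5]
bridge_mid 0.97 [303.3 193.3] [248.6 302.9   4. ]
bridge_mid 0.87 [226.4 101.4] [446.9 542.6   4. ]
bridge_mid 0.72 [206.9 152.3] [496.5 412.2   4. ]
stub_mid 0.49 [145.8 392.8] [ 649.7 -215.7   20. ]
tin_mid 0.57 [144.4 223.1] [656.6 226.6  21. ]
magnet_mid 0.66 [199.4 388.8] [ 510.1 -203.1   10. ]
side [-11.76648319 978.99388556 615.80915367] [-0.56144876  2.44755644 -1.43934148]
base 0.75 [169.5 261.8] [ 667.8 -230.1    0. ]
base 0.65 [206.6 266.7] [527.7  -1.3   0. ]
patch_red 0.65 [214.2 256.7] [525.5  62.2   8. ]
patch_yellow 0.67 [197.4 271. ] [535.7 -44.7   8. ]
leg_red_mid 0.87 [233. 231.] [518.8 205.9  30. ]
leg_yellow_mid 0.96 [245.7 271.1] [401.  213.8  30. ]
leg_yellow_mid 0.7 [262.  237.9] [439.1 304.2  30. ]
leg_yellow_mid 0.68 [241.2 305.5] [334.1 161.2  30. ]
block_mid 0.57 [177.4 339.7] [ 386.  -233.9   22.5]
bridge_mid 0.95 [339.4 166.5] [453.7 542.6   4. ]
bridge_mid 0.93 [293.9 316.2] [248.2 301.7   4. ]
bridge_mid 0.81 [291.7 190.8] [495.4 410.4   4. ]
stub_mid 0.58 [167.5 263. ] [ 649.9 -207.1   20. ]
stub_mid 0.33 [236.3 227.9] [526.7 209.3  20. ]
tin_mid 0.65 [226.8 179.4] [666.7 225.3  21. ]
magnet_mid 0.63 [176.  300.3] [ 515.8 -216.5   10. ]
[[ 0.     0.965  0.264]
 [ 0.     0.264 -0.965]
 [-1.     0.    -0.   ]]
```

View pics/top0.png

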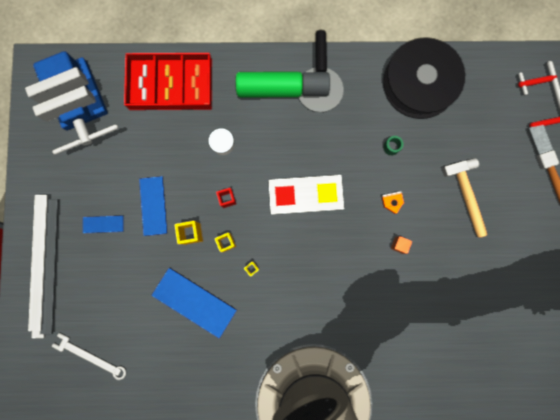

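View pics/side0.png

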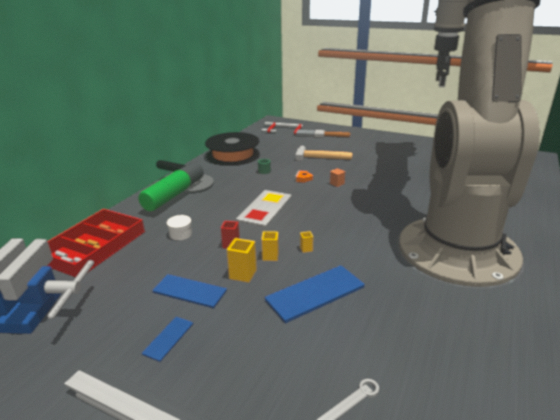

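```bash
cat > fit.py <<'E'
from h import *
from scipy.optimize import minimize
S=8
def box(x,y,yaw,dx,dy,z0,z1):
    c,s=np.cos(yaw),np.sin(yaw)
    return [(x+c*a*dx/2-s*b*dy/2,y+s*a*dx/2+c*b*dy/2,z) for a in(-1,1) for b in(-1,1) for z in(z0,z1)]
def cyl(x,y,d,z0,z1):
    return [(x+d/2*np.cos(t),y+d/2*np.sin(t),z) for t in np.linspace(0,6.28,40) for z in(z0,z1)]
def hull(p,pts):
    q=np.array([proj(p,P)[::-1] for P in pts],np.float32); return cv2.convexHull(q)[:,0]
def cmask(p,color):
    hsv=cv2.cvtColor(p['pixels'],cv2.COLOR_RGB2HSV);h,s,v=[hsv[:,:,i].astype(int) for i in range(3)]
    if color=='red': return ((h<8)|(h>172))&(s>130)&(v>50)
    if color=='yellow': return (h>18)&(h<35)&(s>110)&(v>60)
    if color=='blue': return (h>100)&(h<125)&(s>120)&(v>60)
    if color=='green': return (h>50)&(h<90)&(s>70)
    if color=='copper': return (h>3)&(h<20)&(s>90)&(v>70)
    if color=='white': return (s<50)&(v>150)
def comp(p,color,xy,z):
    m=cmask(p,color).astype(np.uint8)
    r,c=proj(p,(xy[0],xy[1],z));n,l,st,_=cv2.connectedComponentsWithStats(m)
    ys,xs=np.nonzero(m);i=np.argmin((ys-r)**2+(xs-c)**2);k=l[ys[i],xs[i]]
    return (l==k).astype(np.uint8)
def fit(ps,color,xy,model,zc,yaws=(0,),fill=True):
    """model(x,y,yaw)->pts; returns best x,y,yaw and cost"""
    tg=[]
    for p in ps:
        m=comp(p,color,xy,zc)
        cs,_=cv2.findContours(m,cv2.RETR_EXTERNAL,cv2.CHAIN_APPROX_NONE)
        m=cv2.drawContours(m,cs,-1,1,-1) if fill else m
        x,y,w,h=cv2.boundingRect(m);x0,y0=x-8,y-8;sub=m[y0:y+h+8,x0:x+w+8]
        big=cv2.resize(sub*255,None,fx=S,fy=S,interpolation=cv2.INTER_LINEAR)>127
        tg.append((p,x0,y0,big))
    def cost(v):
        t=0
        for p,x0,y0,b in tg:
            q=hull(p,model(v[0],v[1],v[2]/50))
            q=((q-[x0,y0]+.5)*S-.5)
            im=np.zeros(b.shape,np.uint8);cv2.fillPoly(im,[np.round(q*16).astype(np.int32)],1,shift=4)
            im=im>0;t+=1-(im&b).sum()/max(1,(im|b).sum())
        return t/len(tg)
    best=None
    for y in yaws:
        s=np.array([[xy[0],xy[1],y*50]]*4,float);s[1,0]+=6;s[2,1]+=6;s[3,2]+=8
        r=minimize(cost,s[0],method='Nelder-Mead',options=dict(initial_simplex=s,xatol=.1,fatol=1e-4,maxiter=200))
        if best is None or r.fun<best[1]: best=((r.x[0],r.x[1],r.x[2]/50),r.fun)
    return best
E
cat > f0.py <<'E'
from fit import *
t=shot('top');s=shot('side')
Y4=np.arange(0,1.57,.39);Y8=np.arange(0,3.14,.39)
def rep(n,*a,**k):
    for nm,ps in(('T',[t]),('S',[s]),('TS',[t,s])):
        r=fit(ps,*a,**k);print(n,nm,np.round(r[0],3),'err',round(r[1],3))
leg=lambda w,h:(lambda x,y,a:box(x,y,a,w,w,0,h))
rep('redleg','red',(515,210),leg(36,60),30,Y4)
for xy in((403,214),(432,308),(334,156)): rep('yel%s'%(xy,),'yellow',xy,leg(36,60),30,Y4)
rep('block','copper',(388,-235),leg(34,45),22,Y4)
for xy in((496,411),(248,302),(450,542)): rep('bridge%s'%(xy,),'blue',xy,lambda x,y,a:box(x,y,a,60,150,0,8),4,Y8)
rep('stub','green',(650,-210),lambda x,y,a:cyl(x,y,44,0,40),20)
rep('pr','red',(527,64),lambda x,y,a:box(x,y,a,52,52,8,8.1),8,Y4)
rep('py','yellow',(533,-43),lambda x,y,a:box(x,y,a,52,52,8,8.1),8,Y4)
E
python3 f0.py
python3 - <<'E'
from h import *
t=cv2.imread('pics/top0.png');s=cv2.imread('pics/side0.png')
cv2.imwrite('pics/tc.png',cv2.resize(t[120:320,80:420],None,fx=2.35,fy=2.35,interpolation=cv2.INTER_CUBIC))
cv2.imwrite('pics/sc.png',cv2.resize(s[140:340,140:360],None,fx=3,fy=3,interpolation=cv2.INTER_CUBIC))
E
```

```text
redleg T [5.16038e+02 2.17780e+02 2.82000e-01] err 0.047
redleg S [5.20968e+02 2.08395e+02 4.65000e-01] err 0.279
redleg TS [516.151 217.66    1.889] err 0.205
yel(403, 214) T [402.506 219.752   0.411] err 0.096
yel(403, 214) S [404.791 214.344   0.426] err 0.052
yel(403, 214) TS [402.678 218.673   0.425] err 0.104
yel(432, 308) T [425.899 315.975   2.079] err 0.459
yel(432, 308) S [ 4.29387e+02  3.07788e+02 -1.77000e-01] err 0.414
yel(432, 308) TS [4.32361e+02 3.08651e+02 3.20000e-02] err 0.454
yel(334, 156) T [336.597 149.108   0.683] err 0.387
yel(334, 156) S [336.907 147.19    0.379] err 0.42
yel(334, 156) TS [337.199 151.107   0.389] err 0.408
block T [ 392.323 -228.04     1.129] err 0.052
block S [ 3.95437e+02 -2.34707e+02 -2.87000e-01] err 0.072
block TS [ 392.411 -228.487   -0.454] err 0.106
bridge(496, 411) T [499.935 411.163  -1.472] err 0.028
bridge(496, 411) S [504.013 405.414  -1.467] err 0.096
bridge(496, 411) TS [500.149 410.209   1.672] err 0.088
bridge(248, 302) T [236.359 280.68    2.619] err 0.456
bridge(248, 302) S [259.942 319.799   2.563] err 0.383
bridge(248, 302) TS [258.514 317.46   -0.551] err 0.423
bridge(450, 542) T [451.382 563.37    3.078] err 0.417
bridge(450, 542) S [4.65149e+02 5.62830e+02 2.20000e-02] err 0.467
bridge(450, 542) TS [4.60474e+02 5.62988e+02 6.00000e-03] err 0.448
stub T [ 6.52155e+02 -2.16167e+02  7.50000e-02] err 0.077
stub S [ 6.58984e+02 -2.29542e+02  7.90000e-02] err 0.373
stub TS [ 6.52140e+02 -2.16412e+02  5.40000e-02] err 0.231
pr T [523.529  67.944   1.669] err 0.127
pr S [526.817  61.867   1.656] err 0.224
pr TS [524.266  66.184   1.628] err 0.188
py T [ 5.29829e+02 -4.24380e+01  6.10000e-02] err 0.071
py S [ 5.32011e+02 -4.72690e+01  6.40000e-02] err 0.082
py TS [531.084 -43.863   1.644] err 0.131
```

View pics/tc.png

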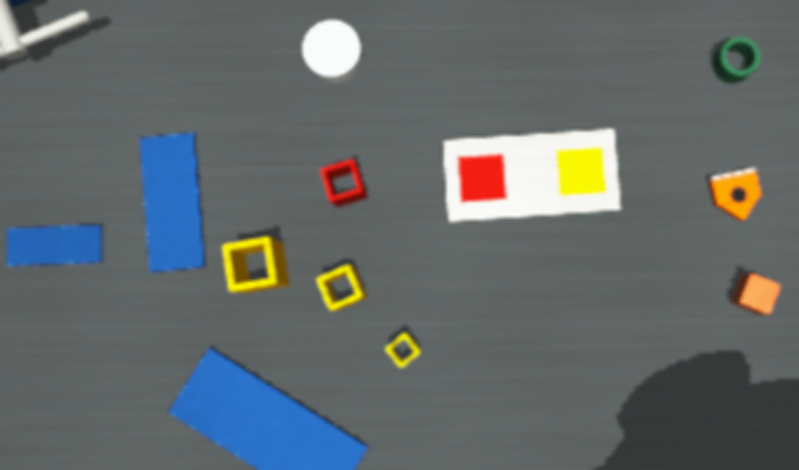

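View pics/sc.png

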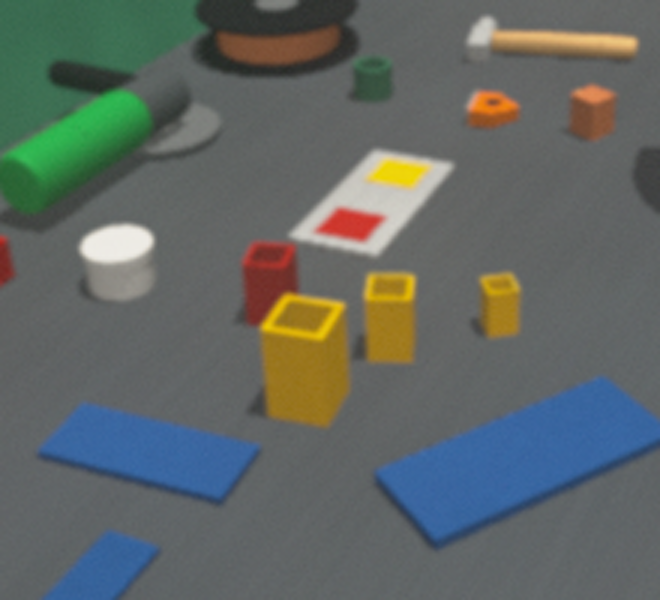

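```bash
cat > plan.py <<'E'
from h import *
import sys
def plan(*W):
    """W: (x,y,z,psi) world mm -> tool-frame shift (m) and turn from current measured pose"""
    o=readout.get_obs();R=cv2.Rodrigues(o['tool_rot'])[0];P=o['tool_pos']
    print('t',round(o['clock'],2),'P',P.round(1),'psi',round(np.arctan2(R[1,2],R[0,2]),3),'F',o['ft_force'].round(1),'w',round(o['width']*85,1))
    for x,y,z,psi in W:
        Z=np.array([np.cos(psi),np.sin(psi),0]);X=np.array([0,0,-1.]);T=np.stack([X,np.cross(Z,X),Z],1)
        d=R.T@(np.array([x,y,z])-P)/1000;a=cv2.Rodrigues(R.T@T)[0].ravel()
        print((x,y,z,psi),[*(float(v) for v in d.round(4)),*(float(v) for v in a.round(3))])
if __name__=='__main__': plan(*[tuple(float(v) for v in a.split(',')) for a in sys.argv[1:]])
E
cat > f1.py <<'E'
from fit import *
t=shot('top');s=shot('side')
for nm,ps in(('T',[t]),('S',[s])):
    print(nm,fit(ps,'white',(535,10),lambda x,y,a:box(x,y,a,90,190,0,8),8,(0.06,)))
E
python3 f1.py; python3 plan.py 560,-100,190,.0 404,217,190,.42
```

```text
T ((np.float64(526.7262455751207), np.float64(12.621198632848493), np.float64(0.05921736831802098)), np.float64(0.03470524395043473))
S ((np.float64(531.0286764669274), np.float64(2.5092047094270837), np.float64(0.07513342155172513)), np.float64(0.07191998530803678))
t 1.4 P [ 177.9 -651.1  231.3] psi -1.304 F [ 0.3 -1.1 -0.3] w 85.1
(560.0, -100.0, 190.0, 0.0) [0.0413, 0.5138, -0.4309, -1.304, -0.0, -0.0]
(404.0, 217.0, 190.0, 0.42) [0.0414, 0.4469, -0.7778, -1.724, -0.0, -0.0]
```

>>> apply_moves(increments=[[0.041,0.514,-0.431,-1.304,0,0,0],[0.041,0.514,-0.431,-1.304,0,0,0],[0.041,0.514,-0.431,-1.304,0,0,0],[0.041,0.514,-0.431,-1.304,0,0,0],[0.041,0.514,-0.431,-1.304,0,0,0],[0.041,0.514,-0.431,-1.304,0,0,0],[0.041,0.514,-0.431,-1.304,0,0,0],[0.041,0.514,-0.431,-1.304,0,0,0],[0.041,0.514,-0.431,-1.304,0,0,0],[0.041,0.514,-0.431,-1.304,0,0,0],[0.041,0.514,-0.431,-1.304,0,0,0],[0.041,0.514,-0.431,-1.304,0,0,0],[0.041,0.514,-0.431,-1.304,0,0,0],[0.041,0.514,-0.431,-1.304,0,0,0]])

```text
clock: 2.8
tool_pos: [562.2, -95.1, 190.4]
tool_rot: [-0.002, 1.57, 0.005]
ft_force: [-0.2, -0.3, -0.8]
width: 0.996
```

```bash
python3 plan.py 404,217,150,.42 404,217,18,.42
```

```text
t 2.8 P [562.2 -95.1 190.4] psi 0.004 F [-0.2 -0.3 -0.8] w 84.6
(404.0, 217.0, 150.0, 0.42) [0.0407, 0.3127, -0.1569, -0.416, 0.001, -0.001]
(404.0, 217.0, 18.0, 0.42) [0.1727, 0.3125, -0.157, -0.416, 0.001, -0.001]
```

>>> apply_moves(increments=[[0.04,0.317,-0.156,-0.42,0,0,0],[0.04,0.317,-0.156,-0.42,0,0,0],[0.04,0.317,-0.156,-0.42,0,0,0],[0.04,0.317,-0.156,-0.42,0,0,0],[0.04,0.317,-0.156,-0.42,0,0,0],[0.04,0.317,-0.156,-0.42,0,0,0],[0.04,0.317,-0.156,-0.42,0,0,0],[0.04,0.317,-0.156,-0.42,0,0,0],[0.04,0.317,-0.156,-0.42,0,0,0],[0.04,0.317,-0.156,-0.42,0,0,0],[0.04,0.317,-0.156,-0.42,0,0,0],[0.04,0.317,-0.156,-0.42,0,0,0]])

```text
clock: 4.0
tool_pos: [404.8, 216.1, 150.4]
tool_rot: [-0.328, 1.546, 0.328]
ft_force: [0.3, 0.9, 0.7]
width: 0.997
```

```bash
python3 plan.py 404,217,18,.42
python3 - <<'E'
from h import *
t=shot('top');s=shot('side')
a=cv2.resize(t['pixels'][170:310,150:300],None,fx=2.6,fy=2.6,interpolation=cv2.INTER_CUBIC)
b=cv2.resize(s['pixels'][160:300,200:350],None,fx=2.6,fy=2.6,interpolation=cv2.INTER_CUBIC)
cv2.imwrite('pics/a1.png',np.hstack([a,b])[:,:,::-1])
E
```

```text
t 4.0 P [404.8 216.1 150.4] psi 0.418 F [0.3 0.9 0.7] w 84.8
(404.0, 217.0, 18.0, 0.42) [0.1324, 0.0012, -0.0004, -0.002, 0.0, 0.0]
```

View pics/a1.png

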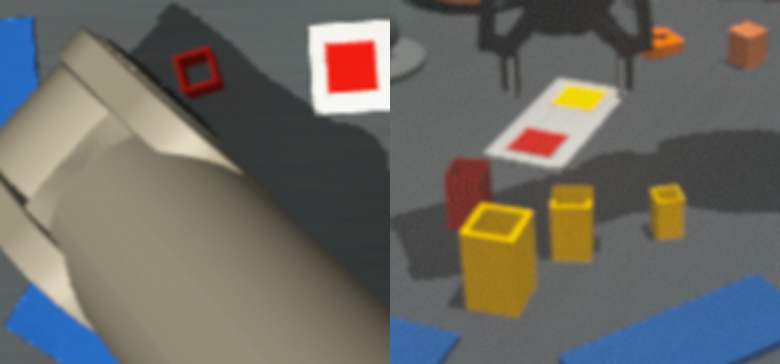

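>>> apply_moves(increments=[[0.04,0,0,0,0,0,0],[0.08,0,0,0,0,0,0],[0.11,0,0,0,0,0,0],[0.132,0,0,0,0,0,0],[0.132,0,0,0,0,0,0],[0.132,0,0,0,0,0,0],[0.132,0,0,0,0,0,255],[0.132,0,0,0,0,0,255],[0.132,0,0,0,0,0,255],[0.132,0,0,0,0,0,255],[0.132,0,0,0,0,0,255],[0.132,0,0,0,0,0,255],[0.132,0,0,0,0,0,255],[0.132,0,0,0,0,0,255],[0.132,0,0,0,0,0,255]], squeeze=50)

```text
clock: 5.6
tool_pos: [404.7, 217.2, 19.1]
tool_rot: [-0.329, 1.544, 0.329]
ft_force: [-1.5, -2.0, 12.0]
width: 0.416
```

>>> apply_moves(increments=[[-0.03,0,0,0,0,0,255],[-0.07,0,0,0,0,0,255],[-0.12,0,0,0,0,0,255],[-0.12,0,0,0,0,0,255],[-0.12,0,0,0,0,0,255]])

```text
clock: 6.1
tool_pos: [404.8, 216.9, 139.3]
tool_rot: [-0.329, 1.543, 0.328]
ft_force: [-0.3, -0.1, -3.6]
width: 0.416
```

Run:
```python
from fit import *
from plan import plan
s=shot('side','s2.png')
P=readout.get_obs()['tool_pos'];print(P)
dz=P[2]-18.5
for yaw in (.42,):
    r=fit([s],'yellow',(405,217),lambda x,y,a:box(x,y,yaw,36,36,dz,60+dz),30+dz);print(r)
plan((531.5,-46,150,.06),(531.5,-46,27,.06))
```

```text
[404.08705104 216.55169903 138.17223502]
((np.float64(407.3691700960219), np.float64(212.3469935985368), np.float64(0.18584209724127418)), np.float64(0.08074920108888628))
t 6.15 P [404.1 216.6 138.2] psi 0.419 F [-0.6  0.1 -4. ] w 35.2
(531.5, -46, 150, 0.06) [-0.0116, -0.2917, 0.0095, 0.359, 0.0, 0.001]
(531.5, -46, 27, 0.06) [0.1114, -0.2916, 0.0095, 0.359, 0.0, 0.001]
```

View pics/s2.png

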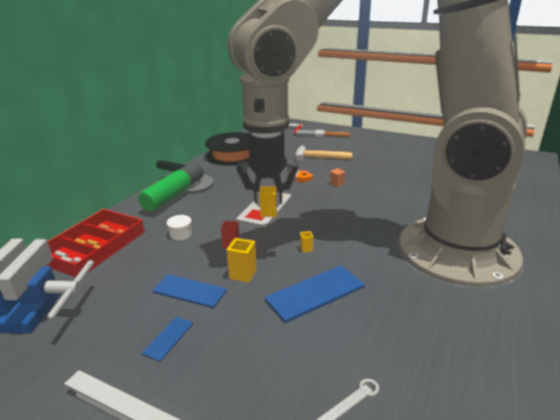

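>>> apply_moves(increments=[[0.0,-0.291,0.009,0.36,0,0,255],[0.0,-0.291,0.009,0.36,0,0,255],[0.0,-0.291,0.009,0.36,0,0,255],[0.0,-0.291,0.009,0.36,0,0,255],[0.0,-0.291,0.009,0.36,0,0,255],[0.0,-0.291,0.009,0.36,0,0,255],[0.0,-0.291,0.009,0.36,0,0,255],[0.0,-0.291,0.009,0.36,0,0,255],[0.04,-0.291,0.009,0.36,0,0,255],[0.07,-0.291,0.009,0.36,0,0,255],[0.09,-0.291,0.009,0.36,0,0,255],[0.1,-0.291,0.009,0.36,0,0,255],[0.1,-0.291,0.009,0.36,0,0,255],[0.1,-0.291,0.009,0.36,0,0,255]])

```text
clock: 7.55
tool_pos: [531.2, -44.2, 38.8]
tool_rot: [-0.048, 1.57, 0.048]
ft_force: [1.3, 1.1, -2.4]
width: 0.417
```

```bash
python3 plan.py 531,-45,27.5,.06
python3 - <<'E'
from h import *
s=shot('side')
b=cv2.resize(s['pixels'][150:270,190:350],None,fx=4,fy=4,interpolation=cv2.INTER_CUBIC)
cv2.imwrite('pics/a3.png',b[:,:,::-1])
E
```

```text
t 7.55 P [531.2 -44.2  38.8] psi 0.061 F [ 1.3  1.1 -2.4] w 35.5
(531.0, -45.0, 27.5, 0.06) [0.0113, -0.0008, -0.0002, 0.001, 0.0, -0.0]
```

View pics/a3.png

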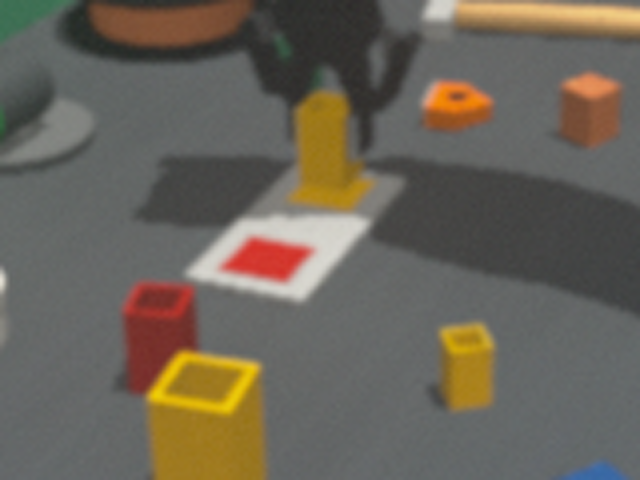

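>>> apply_moves(increments=[[0.005,0,0,0,0,0,255],[0.009,0,0,0,0,0,255],[0.011,0,0,0,0,0,255],[0.011,0,0,0,0,0,255],[0.011,0,0,0,0,0,255]])

```text
clock: 8.1
tool_pos: [531.1, -44.9, 27.4]
tool_rot: [-0.047, 1.57, 0.047]
ft_force: [1.0, -0.6, -2.7]
width: 0.416
```

>>> apply_moves(increments=[[0.001,0,0,0,0,0,255],[0.001,0,0,0,0,0,255],[0.001,0,0,0,0,0,0],[0.001,0,0,0,0,0,0],[0.001,0,0,0,0,0,0],[0.001,0,0,0,0,0,0],[0.001,0,0,0,0,0,0],[-0.03,0,0,0,0,0,0],[-0.08,0,0,0,0,0,0],[-0.12,0,0,0,0,0,0],[-0.12,0.1,0,0,0,0,0],[-0.12,0.2,0,0,0,0,0],[-0.12,0.26,-0.03,-0.23,0,0,0],[-0.12,0.26,-0.03,-0.23,0,0,0],[-0.12,0.26,-0.03,-0.23,0,0,0],[-0.12,0.26,-0.03,-0.23,0,0,0]])

```text
clock: 9.7
tool_pos: [483.6, 218.3, 147.8]
tool_rot: [-0.23, 1.558, 0.234]
ft_force: [-0.1, -0.5, 0.0]
width: 0.998
```

```bash
cat > f2.py <<'E'
from fit import *
from plan import plan
t=shot('top','t4.png');s=shot('side','s4.png')
rep=lambda n,*a:[print(n,nm,np.round(r[0],3),round(r[1],3)) for nm,ps in(('T',[t]),('S',[s])) for r in [fit(ps,*a)]]
leg=lambda w,h,z=0:(lambda x,y,a:box(x,y,a,w,w,z,z+h))
rep('yel','yellow',(531,-45),leg(36,60,8),38,(0.06,))
rep('redleg','red',(515,212),leg(36,60),30,(.28,))
plan((517.5,215,140,.28),(517.5,215,18,.28))
E
python3 f2.py
python3 - <<'E'
import cv2,numpy as np
t=cv2.imread('pics/t4.png');s=cv2.imread('pics/s4.png')
a=cv2.resize(t[150:250,200:360],None,fx=2.5,fy=2.5,interpolation=cv2.INTER_CUBIC)
b=cv2.resize(s[150:250,190:350],None,fx=2.5,fy=2.5,interpolation=cv2.INTER_CUBIC)
cv2.imwrite('pics/a4.png',np.hstack([a,b]))
E
```

```text
yel T [ 5.26577e+02 -4.01610e+01  8.90000e-02] 0.261
yel S [ 5.28474e+02 -4.28030e+01  8.10000e-02] 0.137
redleg T [5.15e+02 2.12e+02 2.80e-01] 1.0
redleg S [5.19904e+02 2.10714e+02 4.69000e-01] 0.306
t 9.8 P [484.6 215.4 147.5] psi 0.294 F [ 0.3 -0.2 -0.3] w 85.0
(517.5, 215, 140, 0.28) [0.0075, -0.0099, 0.0314, 0.014, 0.0, -0.001]
(517.5, 215, 18, 0.28) [0.1295, -0.01, 0.0314, 0.014, 0.0, -0.001]
```

View pics/a4.png

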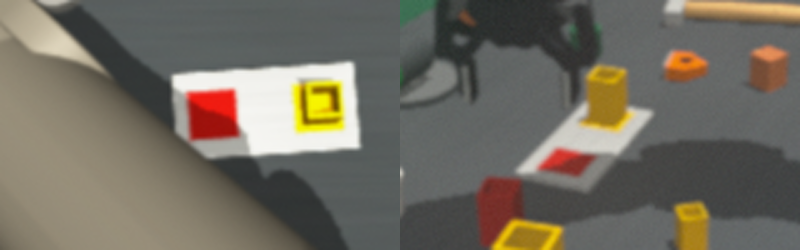

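```bash
cat > ov.py <<'E'
from fit import *
def over(p,img,rc,size,f,polys,out):
    r0,c0=rc
    im=cv2.resize(img[r0:r0+size[0],c0:c0+size[1]],None,fx=f,fy=f,interpolation=cv2.INTER_CUBIC).copy()
    for pts,col in polys:
        q=np.array([proj(p,P)[::-1] for P in pts]);q=((q-[c0,r0]+.5)*f-.5)
        cv2.polylines(im,[np.round(q).astype(np.int32)],True,col,1)
    return im
def sq(x,y,a,w,z,h=None):
    c,s=np.cos(a),np.sin(a);h=h or w
    return [(x+c*u*w/2-s*v*h/2,y+s*u*w/2+c*v*h/2,z) for u,v in((1,1),(1,-1),(-1,-1),(-1,1))]
E
python3 - <<'E'
from ov import *
t=shot('top');s=shot('side')
G=(0,255,0);M=(255,0,255);B=(255,0,0)
dT=(-1.5,3);dS=(1.5,-3)
ims=[]
for p,n,rc,d in((t,'t4.png',(172,300),(526.7,12.6)),(s,'s4.png',(170,250),(529.2,7.2))):
    img=cv2.imread('pics/'+n)
    bx,by=d
    lx,ly=bx+55*.06,by-55
    pol=[(sq(bx,by,.06,90,8,190),B),(sq(lx,ly,.06,52,8),M),(sq(lx,ly,.06,36,68),G),(sq(lx,ly,.06,28,68),G)]
    ims.append(over(p,img,rc,(50,50),8,pol,None))
cv2.imwrite('pics/a5.png',np.hstack(ims))
E
```

```text
(no output)
```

View pics/a5.png

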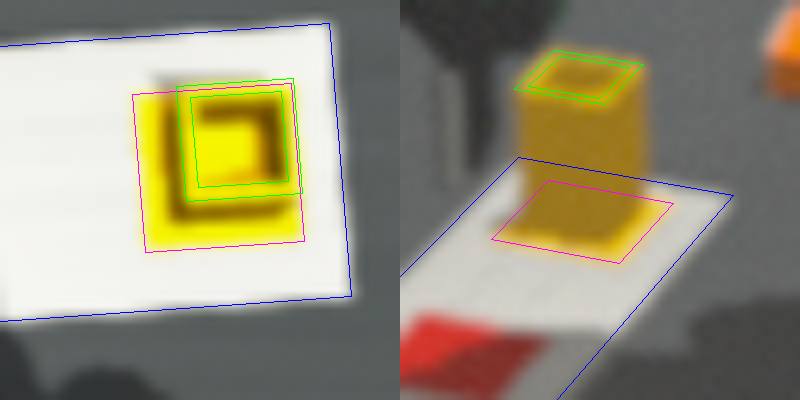

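>>> apply_moves(increments=[[0.0,-0.007,0.031,0.01,0,0,0],[0.0,-0.007,0.031,0.01,0,0,0],[0.03,-0.007,0.031,0.01,0,0,0],[0.07,-0.007,0.031,0.01,0,0,0],[0.1,-0.007,0.031,0.01,0,0,0],[0.128,-0.007,0.031,0.01,0,0,0],[0.128,-0.007,0.031,0.01,0,0,0],[0.128,-0.007,0.031,0.01,0,0,0],[0.128,-0.007,0.031,0.01,0,0,255],[0.128,-0.007,0.031,0.01,0,0,255],[0.128,-0.007,0.031,0.01,0,0,255],[0.128,-0.007,0.031,0.01,0,0,255],[0.128,-0.007,0.031,0.01,0,0,255],[0.128,-0.007,0.031,0.01,0,0,255],[0.128,-0.007,0.031,0.01,0,0,255],[0.09,-0.007,0.031,0.01,0,0,255],[0.04,-0.007,0.031,0.01,0,0,255],[0.01,-0.007,0.031,0.01,0,0,255],[0.01,-0.007,0.031,0.01,0,0,255]])

```text
clock: 11.8
tool_pos: [519.1, 216.0, 141.7]
tool_rot: [-0.218, 1.553, 0.22]
ft_force: [0.4, 0.0, -2.9]
width: 0.419
```

```bash
python3 plan.py 524.7,64.7,136,.06 524.7,64.7,27,.06
python3 - <<'E'
from h import *
s=shot('side','s6.png')
b=cv2.resize(s['pixels'][120:270,170:330],None,fx=3,fy=3,interpolation=cv2.INTER_CUBIC)
cv2.imwrite('pics/a6.png',b[:,:,::-1])
E
```

```text
t 11.8 P [519.1 216.  141.7] psi 0.28 F [ 0.4  0.  -2.9] w 35.6
(524.7, 64.7, 136.0, 0.06) [0.0055, -0.147, -0.0364, 0.22, 0.006, -0.001]
(524.7, 64.7, 27.0, 0.06) [0.1144, -0.147, -0.0372, 0.22, 0.006, -0.001]
```

View pics/a6.png

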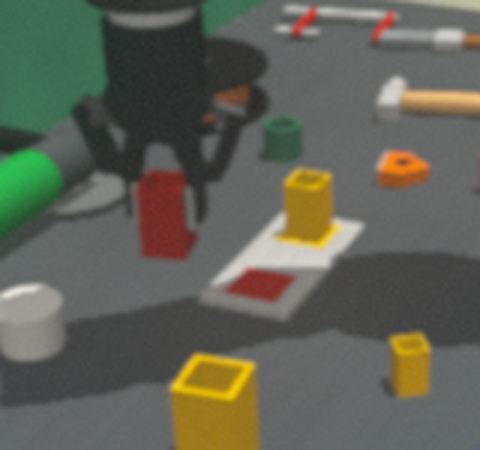

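>>> apply_moves(increments=[[0.0,-0.146,-0.035,0.22,0,0,255],[0.0,-0.146,-0.035,0.22,0,0,255],[0.0,-0.146,-0.035,0.22,0,0,255],[0.0,-0.146,-0.035,0.22,0,0,255],[0.0,-0.146,-0.035,0.22,0,0,255],[0.04,-0.146,-0.035,0.22,0,0,255],[0.07,-0.146,-0.035,0.22,0,0,255],[0.09,-0.146,-0.035,0.22,0,0,255],[0.1,-0.146,-0.035,0.22,0,0,255],[0.105,-0.146,-0.035,0.22,0,0,255],[0.108,-0.146,-0.035,0.22,0,0,255],[0.108,-0.146,-0.035,0.22,0,0,255]])

```text
clock: 13.05
tool_pos: [524.2, 65.4, 29.7]
tool_rot: [-0.047, 1.57, 0.048]
ft_force: [0.2, -0.4, -2.3]
width: 0.416
```

```bash
python3 plan.py 524.7,64.7,27,.06
```

```text
t 13.05 P [524.2  65.4  29.7] psi 0.06 F [ 0.2 -0.4 -2.3] w 35.3
(524.7, 64.7, 27.0, 0.06) [0.0027, -0.0007, 0.0005, 0.0, 0.001, -0.0]
```

>>> apply_moves(increments=[[0.0025,0,0,0,0,0,255],[0.0025,0,0,0,0,0,255],[0.0025,0,0,0,0,0,0],[0.0025,0,0,0,0,0,0],[0.0025,0,0,0,0,0,0],[0.0025,0,0,0,0,0,0],[0.0025,0,0,0,0,0,0],[-0.03,0,0,0,0,0,0],[-0.08,0,0,0,0,0,0],[-0.12,0,0,0,0,0,0],[-0.12,-0.287,-0.148,0.5,0,0,0],[-0.12,-0.287,-0.148,0.5,0,0,0],[-0.12,-0.287,-0.148,0.5,0,0,0],[-0.12,-0.287,-0.148,0.5,0,0,0],[-0.12,-0.287,-0.148,0.5,0,0,0],[-0.12,-0.287,-0.148,0.5,0,0,0],[-0.12,-0.287,-0.148,0.5,0,0,0],[-0.12,-0.287,-0.148,0.5,0,0,0],[-0.12,-0.287,-0.148,0.5,0,0,0],[-0.12,-0.287,-0.148,0.5,0,0,0]])

```text
clock: 15.05
tool_pos: [393.9, -229.4, 149.3]
tool_rot: [0.344, 1.543, -0.344]
ft_force: [0.1, -0.1, 0.4]
width: 1.0
```

```bash
python3 plan.py 394,-231,14,-.44
python3 - <<'E'
from ov import *
t=shot('top','t7.png');s=shot('side','s7.png')
G=(0,255,0);M=(255,0,255);B=(255,0,0)
ims=[]
for p,n,rc,d in((t,'t7.png',(172,262),(526.7,12.6)),(s,'s7.png',(165,230),(529.2,7.2))):
    img=cv2.imread('pics/'+n)
    bx,by=d;pol=[(sq(bx,by,.06,90,8,190),B)]
    for k in(-55,55):
        lx,ly=bx-k*.06,by+k
        pol+=[(sq(lx,ly,.06,52,8),M),(sq(lx,ly,.06,36,68),G)]
    ims.append(over(p,img,rc,(60,90),6 if 0 else 4.4,pol,None))
cv2.imwrite('pics/a7.png',np.hstack(ims))
E
```

```text
t 15.05 P [ 393.9 -229.4  149.3] psi -0.439 F [ 0.1 -0.1  0.4] w 85.0
(394.0, -231.0, 14.0, -0.44) [0.1353, -0.0015, 0.0008, 0.001, 0.0, -0.0]
```

View pics/a7.png

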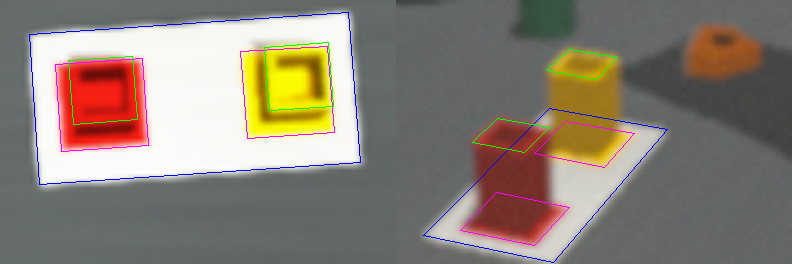

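View pics/s7.png

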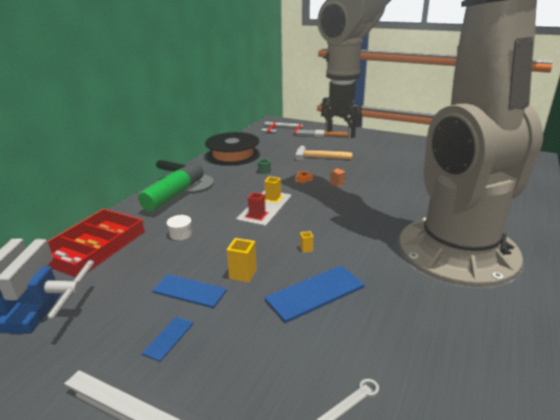

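>>> apply_moves(increments=[[0.04,0,0,0,0,0,0],[0.08,0,0,0,0,0,0],[0.11,0,0,0,0,0,0],[0.132,0,0,0,0,0,0],[0.132,0,0,0,0,0,0],[0.132,0,0,0,0,0,0],[0.132,0,0,0,0,0,255],[0.132,0,0,0,0,0,255],[0.132,0,0,0,0,0,255],[0.132,0,0,0,0,0,255],[0.132,0,0,0,0,0,255],[0.132,0,0,0,0,0,255],[0.132,0,0,0,0,0,255],[0.132,0,0,0,0,0,255],[0.1,0,0,0,0,0,255],[0.05,0,0,0,0,0,255],[0.0,0,0,0,0,0,255],[0.0,0,0,0,0,0,255]], squeeze=70)

```text
clock: 16.95
tool_pos: [396.0, -231.6, 155.0]
tool_rot: [0.343, 1.535, -0.347]
ft_force: [0.7, 0.5, -5.9]
width: 0.388
```

```bash
python3 plan.py 527.8,10,146,.06
python3 - <<'E'
from h import *
s=shot('side');t=shot('top')
b=cv2.resize(s['pixels'][100:220,270:400],None,fx=3,fy=3,interpolation=cv2.INTER_CUBIC)
a=cv2.resize(t['pixels'][180:300,330:460],None,fx=3,fy=3,interpolation=cv2.INTER_CUBIC)
cv2.imwrite('pics/a8.png',np.hstack([b,a])[:,:,::-1])
E
```

```text
t 16.95 P [ 396.  -231.6  155. ] psi -0.44 F [ 0.7  0.5 -5.9] w 33.0
(527.8, 10.0, 146.0, 0.06) [0.0089, 0.2748, 0.0161, -0.5, 0.009, 0.003]
```

View pics/a8.png

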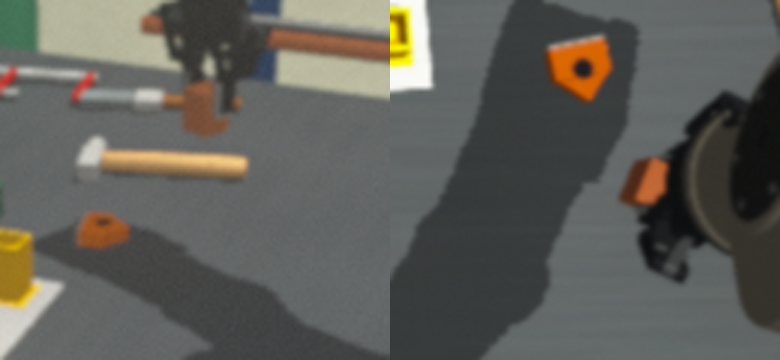

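>>> apply_moves(increments=[[0.0,0.275,0.018,-0.5,0,0,255],[0.0,0.275,0.018,-0.5,0,0,255],[0.0,0.275,0.018,-0.5,0,0,255],[0.0,0.275,0.018,-0.5,0,0,255],[0.0,0.275,0.018,-0.5,0,0,255],[0.0,0.275,0.018,-0.5,0,0,255],[0.0,0.275,0.018,-0.5,0,0,255],[0.0,0.275,0.018,-0.5,0,0,255],[0.0,0.275,0.018,-0.5,0,0,255],[0.0,0.275,0.018,-0.5,0,0,255],[0.02,0.275,0.018,-0.5,0,0,255],[0.04,0.275,0.018,-0.5,0,0,255],[0.04,0.275,0.018,-0.5,0,0,255],[0.04,0.275,0.018,-0.5,0,0,255]])

```text
clock: 18.45
tool_pos: [526.6, 10.4, 109.6]
tool_rot: [-0.046, 1.571, 0.047]
ft_force: [0.6, 1.5, -4.4]
width: 0.385
```

```bash
python3 plan.py 527.8,10,25,.06
python3 - <<'E'
from h import *
s=shot('side');t=shot('top')
b=cv2.resize(s['pixels'][130:250,200:330],None,fx=3,fy=3,interpolation=cv2.INTER_CUBIC)
a=cv2.resize(t['pixels'][130:250,250:380],None,fx=3,fy=3,interpolation=cv2.INTER_CUBIC)
cv2.imwrite('pics/a9.png',np.hstack([b,a])[:,:,::-1])
E
```

```text
t 18.45 P [526.6  10.4 109.6] psi 0.059 F [ 0.6  1.5 -4.4] w 32.7
(527.8, 10.0, 25.0, 0.06) [0.0846, -0.0004, 0.0012, -0.001, -0.001, -0.0]
```

View pics/a9.png

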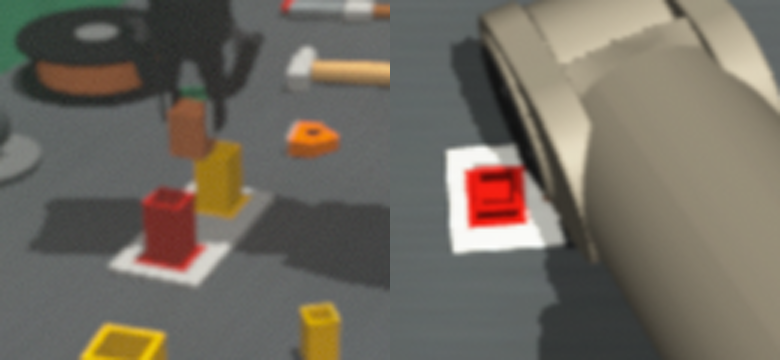

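>>> apply_moves(increments=[[0.03,0,0.001,0,0,0,255],[0.05,0,0.001,0,0,0,255],[0.07,0,0.001,0,0,0,255],[0.078,0,0.001,0,0,0,255],[0.081,0,0.001,0,0,0,255],[0.083,0,0.001,0,0,0,255],[0.083,0,0.001,0,0,0,255],[0.083,0,0.001,0,0,0,255]])

```text
clock: 19.35
tool_pos: [528.3, 10.9, 27.1]
tool_rot: [-0.047, 1.569, 0.047]
ft_force: [-0.1, 0.5, -4.2]
width: 0.382
```

>>> apply_moves(increments=[[0.002,0,0,0,0,0,255],[0.002,0,0,0,0,0,255],[0.002,0,0,0,0,0,0],[0.002,0,0,0,0,0,0],[0.002,0,0,0,0,0,0],[0.002,0,0,0,0,0,0],[0.002,0,0,0,0,0,0],[-0.03,0,0,0,0,0,0],[-0.08,0,0,0,0,0,0],[-0.12,0,0,0,0,0,0],[-0.12,0.1,-0.002,0,0,0,0],[-0.12,0.2,-0.002,0,0,0,0],[-0.12,0.3,-0.002,0,0,0,0],[-0.12,0.3,-0.002,0,0,0,0]])

```text
clock: 20.75
tool_pos: [513.9, 212.0, 146.6]
tool_rot: [-0.046, 1.57, 0.047]
ft_force: [0.1, 0.4, 0.1]
width: 0.996
```

```bash
cat > ov2.py <<'E'
from ov import *
import sys
o=readout.get_obs();print(o['clock'],o['tool_pos'])
def go(out,extra=lambda bx,by:[],legs=True):
    t=shot('top','tt.png');s=shot('side','ss.png')
    G=(0,255,0);M=(255,0,255);B=(255,0,0);ims=[]
    for p,n,rc,(bx,by) in((t,'tt.png',(172,262),(526.7,12.6)),(s,'ss.png',(165,230),(529.2,7.2))):
        pol=[(sq(bx,by,.06,90,8,190),B)]
        if legs:
          for k in(-55,55): pol+=[(sq(bx-k*.06,by+k,.06,52,8),M),(sq(bx-k*.06,by+k,.06,36,68),G)]
        pol+=extra(bx,by)
        ims.append(over(p,cv2.imread('pics/'+n),rc,(60,90),4.4,pol,None))
    cv2.imwrite('pics/'+out,np.hstack(ims))
E
python3 -c "
from ov2 import *
go('a10.png',lambda x,y:[(sq(x,y,.06,34,53),(0,255,255))])
t=cv2.imread('pics/tt.png');s=cv2.imread('pics/ss.png')
cv2.imwrite('pics/a11.png',np.hstack([t[60:320:,80:420],s[100:360,100:400]]))"
```

```text
20.75 [513.88542304 212.04081708 146.60317988]
```

View pics/a10.png

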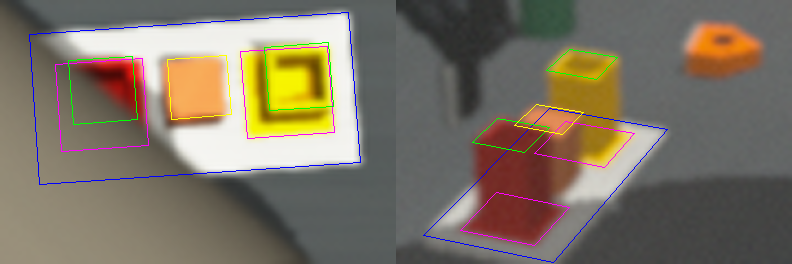

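View pics/a11.png

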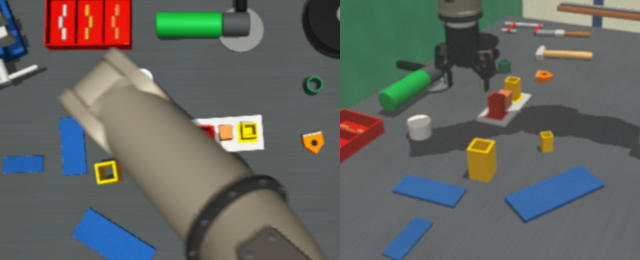

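```bash
python3 plan.py 501.5,408,100,1.67 501.5,408,5,1.67
```

```text
t 20.85 P [512.5 218.1 146.9] psi 0.068 F [ 0.  -0.5  0.3] w 85.0
(501.5, 408.0, 100.0, 1.67) [0.0476, 0.19, 0.0019, -1.602, 0.004, -0.002]
(501.5, 408.0, 5.0, 1.67) [0.1426, 0.1897, 0.0019, -1.602, 0.004, -0.002]
```

>>> apply_moves(increments=[[0,0,0,0,0,0,0],[0,0,0,0,0,0,0],[0,0,0,0,0,0,0]])

```text
clock: 21.15
tool_pos: [514.4, 208.9, 146.2]
tool_rot: [-0.046, 1.571, 0.045]
ft_force: [0.2, -0.0, -0.0]
width: 1.003
```

```bash
python3 plan.py 501.5,408,100,1.67 501.5,408,-3.5,1.67
```

```text
t 21.15 P [514.4 208.9 146.2] psi 0.058 F [ 0.2 -0.  -0. ] w 85.2
(501.5, 408.0, 100.0, 1.67) [0.0461, 0.1995, -0.0014, -1.612, -0.001, 0.0]
(501.5, 408.0, -3.5, 1.67) [0.1496, 0.1996, -0.0013, -1.612, -0.001, 0.0]
```

>>> apply_moves(increments=[[0.0,0.2,-0.001,-1.612,0,0,0],[0.0,0.2,-0.001,-1.612,0,0,0],[0.0,0.2,-0.001,-1.612,0,0,0],[0.0,0.2,-0.001,-1.612,0,0,0],[0.0,0.2,-0.001,-1.612,0,0,0],[0.046,0.2,-0.001,-1.612,0,0,0],[0.046,0.2,-0.001,-1.612,0,0,0],[0.046,0.2,-0.001,-1.612,0,0,0],[0.046,0.2,-0.001,-1.612,0,0,0],[0.046,0.2,-0.001,-1.612,0,0,0],[0.046,0.2,-0.001,-1.612,0,0,0],[0.046,0.2,-0.001,-1.612,0,0,0],[0.046,0.2,-0.001,-1.612,0,0,0],[0.046,0.2,-0.001,-1.612,0,0,0],[0.046,0.2,-0.001,-1.612,0,0,0]])

```text
clock: 22.65
tool_pos: [501.3, 409.8, 100.5]
tool_rot: [-1.282, 1.16, 1.282]
ft_force: [-0.0, 0.1, 0.3]
width: 0.998
```

```bash
python3 plan.py 501.5,408,-3.5,1.67
python3 - <<'E'
from h import *
s=shot('side');t=shot('top')
b=cv2.resize(s['pixels'][180:320,120:270],None,fx=2.6,fy=2.6,interpolation=cv2.INTER_CUBIC)
a=cv2.resize(t['pixels'][150:290,100:250],None,fx=2.6,fy=2.6,interpolation=cv2.INTER_CUBIC)
cv2.imwrite('pics/a12.png',np.hstack([b,a])[:,:,::-1])
E
```

```text
t 22.65 P [501.3 409.8 100.5] psi 1.67 F [-0.   0.1  0.3] w 84.8
(501.5, 408.0, -3.5, 1.67) [0.104, 0.0, -0.0018, 0.0, -0.0, 0.0]
```

View pics/a12.png

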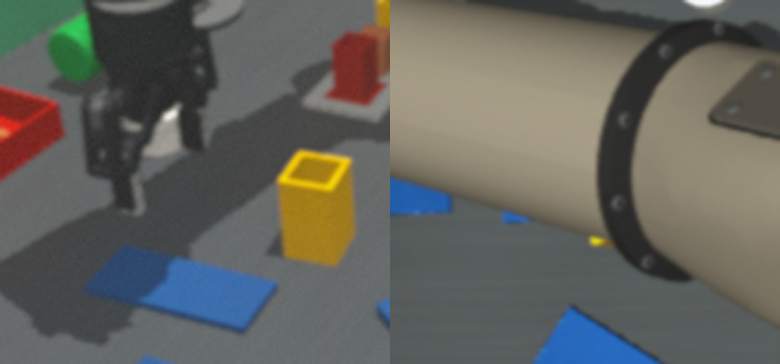

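>>> apply_moves(increments=[[0.04,0,0,0,0,0,0],[0.07,0,0,0,0,0,0],[0.09,0,0,0,0,0,0],[0.1,0,0,0,0,0,0],[0.103,0,0,0,0,0,0],[0.103,0,0,0,0,0,0],[0.103,0,0,0,0,0,0]])

```text
clock: 23.45
tool_pos: [501.7, 410.5, -1.5]
tool_rot: [-1.283, 1.158, 1.283]
ft_force: [-0.2, -0.3, 0.1]
width: 1.003
```

```bash
python3 plan.py 501.5,408,-3.5,1.67
python3 - <<'E'
from h import *
s=shot('side')
b=cv2.resize(s['pixels'][230:330,130:250],None,fx=5,fy=5,interpolation=cv2.INTER_CUBIC)
cv2.imwrite('pics/a13.png',b[:,:,::-1])
E
```

```text
t 23.45 P [501.7 410.5  -1.5] psi 1.672 F [-0.2 -0.3  0.1] w 85.2
(501.5, 408.0, -3.5, 1.67) [0.002, 0.0004, -0.0025, 0.002, 0.001, 0.001]
```

View pics/a13.png

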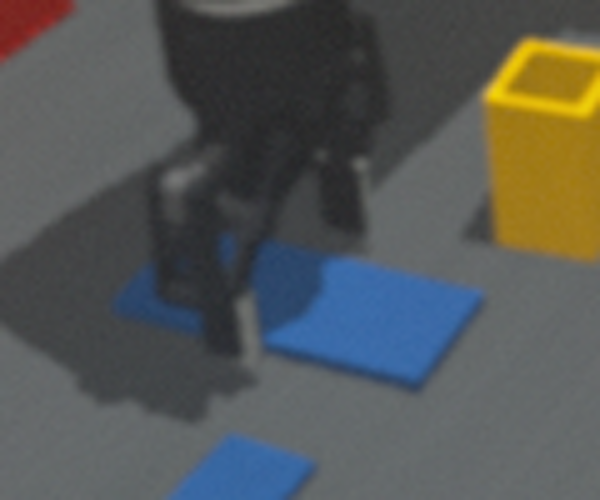

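Run:
```python
from ov import *
s=shot('side');img=s['pixels'][:,:,::-1]
P=readout.get_obs()['tool_pos'];print(P)
a=1.67-np.pi/2 # tool width dir
pol=[(sq(503,405.2,-1.467,60,8,150),(0,255,0))]
# finger pads tip rects: 22 wide at +-42.5 to 57 along psi, z=11.5
for k in(-1,1):
    cx=P[0]+1.5+k*50*np.cos(1.67);cy=P[1]-3+k*50*np.sin(1.67)
    pol.append((sq(cx,cy,1.67,15,11.5,22),(0,255,255)))
b=over(s,img,(230,130),(100,120),5,pol,None)
cv2.imwrite('pics/a14.png',b)
```

```text
[501.67501895 410.36774796  -1.56991975]
```

View pics/a14.png

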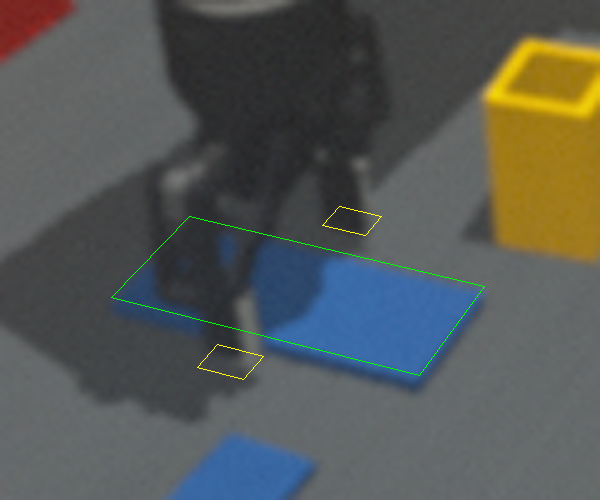

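>>> apply_moves(increments=[[0.001,0,0,0,0,0,60],[0.001,0,0,0,0,0,60],[0.001,0,0,0,0,0,255],[0.001,0,0,0,0,0,255],[0.001,0,0,0,0,0,255],[0.001,0,0,0,0,0,255],[0.001,0,0,0,0,0,255]], squeeze=90)

```text
clock: 24.25
tool_pos: [501.4, 409.8, -2.7]
tool_rot: [-1.284, 1.16, 1.282]
ft_force: [-2.5, -5.7, 17.1]
width: 0.669
```

```bash
python3 plan.py 501.5,408,80,1.67
python3 - <<'E'
from h import *
s=shot('side')
b=cv2.resize(s['pixels'][230:330,130:250],None,fx=5,fy=5,interpolation=cv2.INTER_CUBIC)
cv2.imwrite('pics/a15.png',b[:,:,::-1])
E
```

```text
t 24.25 P [501.4 409.8  -2.7] psi 1.672 F [-2.5 -5.7 17.1] w 56.8
(501.5, 408.0, 80.0, 1.67) [-0.0827, -0.0, -0.0019, 0.002, -0.001, 0.001]
```

View pics/a15.png

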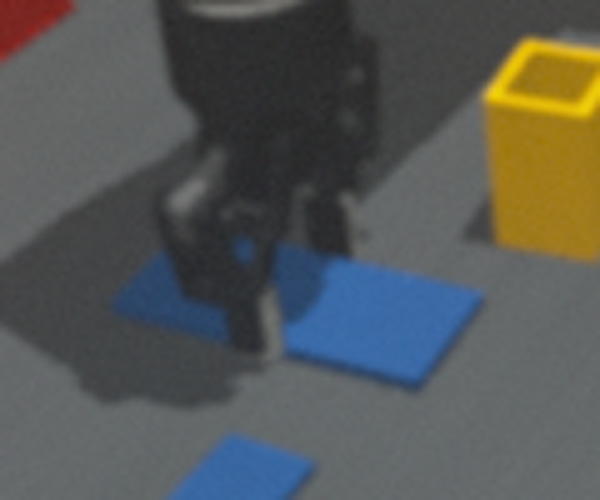

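>>> apply_moves(increments=[[-0.01,0,0,0,0,0,255],[-0.02,0,0,0,0,0,255],[-0.04,0,0,0,0,0,255],[-0.06,0,0,0,0,0,255],[-0.06,0,0,0,0,0,255],[-0.06,0,0,0,0,0,255]])

```text
clock: 24.9
tool_pos: [501.6, 410.0, 57.1]
tool_rot: [-1.283, 1.158, 1.282]
ft_force: [0.3, -1.0, -5.3]
width: 0.665
```

```bash
python3 plan.py 501.5,408,80,1.67
python3 - <<'E'
from h import *
s=shot('side')
b=cv2.resize(s['pixels'][210:310,130:250],None,fx=5,fy=5,interpolation=cv2.INTER_CUBIC)
cv2.imwrite('pics/a16.png',b[:,:,::-1])
E
```

```text
t 24.9 P [501.6 410.   57.1] psi 1.672 F [ 0.3 -1.  -5.3] w 56.5
(501.5, 408.0, 80.0, 1.67) [-0.0229, 0.0003, -0.0019, 0.002, 0.0, 0.001]
```

View pics/a16.png

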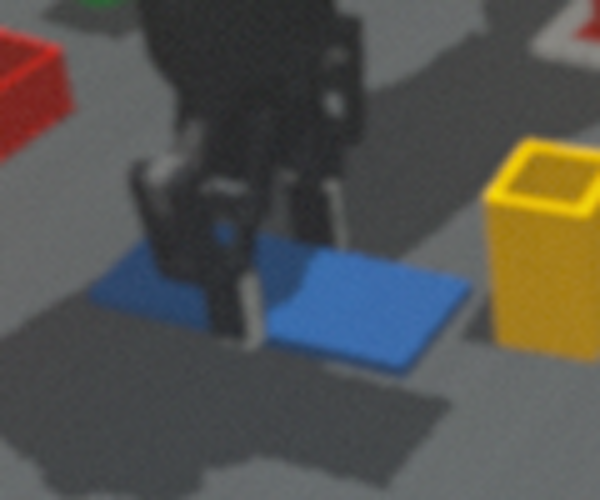

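>>> apply_moves(increments=[[-0.05,0,0,0,0,0,255],[-0.09,0,0,0,0,0,255],[-0.09,0.014,-0.4,1.61,0,0,255],[-0.09,0.014,-0.4,1.61,0,0,255],[-0.09,0.014,-0.4,1.61,0,0,255],[-0.09,0.014,-0.4,1.61,0,0,255],[-0.09,0.014,-0.4,1.61,0,0,255],[-0.09,0.014,-0.4,1.61,0,0,255],[-0.09,0.014,-0.4,1.61,0,0,255],[-0.09,0.014,-0.4,1.61,0,0,255],[-0.09,0.014,-0.4,1.61,0,0,255],[-0.09,0.014,-0.4,1.61,0,0,255],[-0.09,0.014,-0.4,1.61,0,0,255],[-0.09,0.014,-0.4,1.61,0,0,255],[-0.09,0.014,-0.4,1.61,0,0,255],[-0.09,0.014,-0.4,1.61,0,0,255],[-0.09,0.014,-0.4,1.61,0,0,255],[-0.09,0.014,-0.4,1.61,0,0,255]])

```text
clock: 26.75
tool_pos: [527.6, 10.6, 146.3]
tool_rot: [-0.049, 1.57, 0.05]
ft_force: [-0.1, -0.3, -5.4]
width: 0.66
```

```bash
python3 plan.py 527.8,10,90,.06
python3 - <<'E'
from fit import *
s=shot('side','s17.png');t=shot('top','t17.png')
P=readout.get_obs()['tool_pos']
z0=P[2]+3
r=fit([s],'blue',(P[0],P[1]),lambda x,y,a:box(x,y,a,60,150,z0,z0+8),z0+4,(.06,));print(z0,r)
b=cv2.resize(s['pixels'][110:260,190:340],None,fx=2.6,fy=2.6,interpolation=cv2.INTER_CUBIC)
a=cv2.resize(t['pixels'][130:280,240:390],None,fx=2.6,fy=2.6,interpolation=cv2.INTER_CUBIC)
cv2.imwrite('pics/a17.png',np.hstack([b,a])[:,:,::-1])
E
```

```text
t 26.75 P [527.6  10.6 146.3] psi 0.063 F [-0.1 -0.3 -5.4] w 56.1
(527.8, 10.0, 90.0, 0.06) [0.0563, -0.0006, 0.0002, 0.003, -0.0, -0.0]
149.2888405012068 ((np.float64(526.1674368535369), np.float64(0.8925755442478192), np.float64(0.03532905867902079)), np.float64(0.3015820797320333))
```

View pics/a17.png

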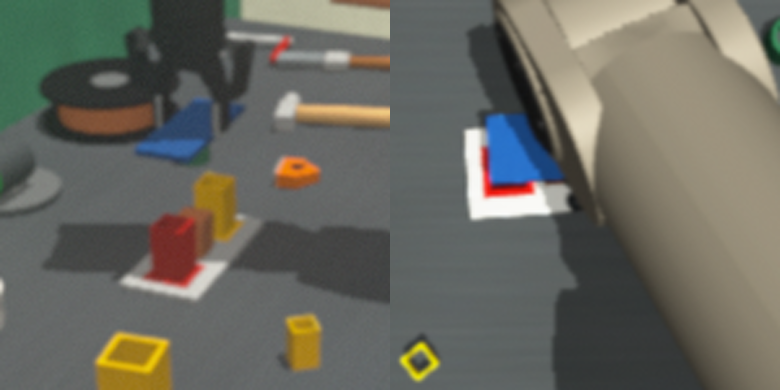

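Run:
```python
from ov import *
s=shot('side','s18.png');t=shot('top','t18.png')
P=readout.get_obs()['tool_pos'];print(P)
im=[]
for p,n,rc,d in((t,'t18.png',(165,255),(-1.3,3)),(s,'s18.png',(130,225),(1.4,-2.8))):
    pol=[]
    for dy,c in((0,(0,255,0)),(-6,(0,255,255)),(6,(255,255,0))):
        pol.append((sq(P[0]+d[0],P[1]+d[1]+dy,.06,60,P[2]+3+8,150),c))
    im.append(over(p,cv2.imread('pics/'+n),rc,(60,60),6.6,pol,None))
cv2.imwrite('pics/a18.png',np.hstack(im))
```

```text
[527.61433762  10.5891889  146.31765902]
```

View pics/a18.png

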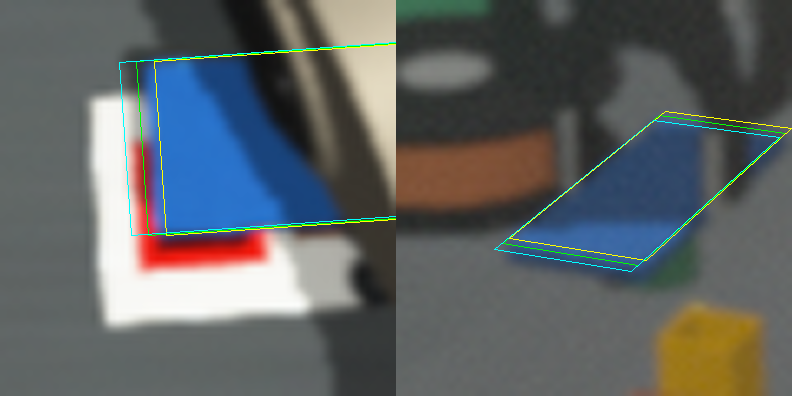

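>>> apply_moves(increments=[[0.03,0.0035,0,0.003,0,0,255],[0.05,0.0035,0,0.003,0,0,255],[0.06,0.0035,0,0.003,0,0,255],[0.068,0.0035,0,0.003,0,0,255],[0.073,0.0035,0,0.003,0,0,255],[0.076,0.0035,0,0.003,0,0,255],[0.078,0.0035,0,0.003,0,0,255],[0.078,0.0035,0,0.003,0,0,255],[0.078,0.0035,0,0.003,0,0,255]])

```text
clock: 27.85
tool_pos: [527.7, 14.1, 68.7]
tool_rot: [-0.046, 1.57, 0.046]
ft_force: [-0.4, -0.0, -6.4]
width: 0.657
```

```bash
python3 plan.py 527.8,14,66,.06
python3 - <<'E'
from h import *
s=shot('side');t=shot('top')
b=cv2.resize(s['pixels'][150:250,200:310],None,fx=3.6,fy=3.6,interpolation=cv2.INTER_CUBIC)
a=cv2.resize(t['pixels'][150:250,250:360],None,fx=3.6,fy=3.6,interpolation=cv2.INTER_CUBIC)
cv2.imwrite('pics/a19.png',np.hstack([b,a])[:,:,::-1])
E
```

```text
t 27.85 P [527.7  14.1  68.7] psi 0.059 F [-0.4 -0.  -6.4] w 55.8
(527.8, 14.0, 66.0, 0.06) [0.0027, -0.0001, 0.0001, -0.001, 0.001, 0.0]
```

View pics/a19.png

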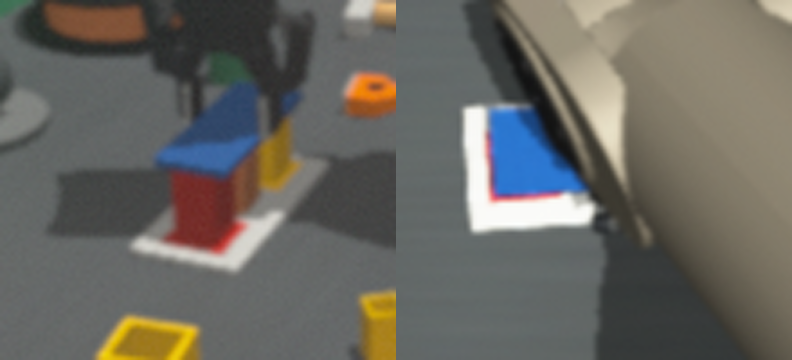

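>>> apply_moves(increments=[[0.0015,0,0,0,0,0,255],[0.0025,0,0,0,0,0,255],[0.0025,0,0,0,0,0,255],[0.0025,0,0,0,0,0,255]])

```text
clock: 28.35
tool_pos: [527.4, 14.1, 65.8]
tool_rot: [-0.046, 1.57, 0.046]
ft_force: [-0.3, -0.3, -5.0]
width: 0.662
```

>>> apply_moves(increments=[[0.001,0,0,0,0,0,255],[0.0015,0,0,0,0,0,255],[0.0015,0,0,0,0,0,255]])

```text
clock: 28.65
tool_pos: [527.6, 14.2, 65.4]
tool_rot: [-0.047, 1.57, 0.046]
ft_force: [-8.4, -1.0, 18.6]
width: 0.662
```

>>> apply_moves(increments=[[-0.001,0,0,0,0,0,255],[-0.001,0,0,0,0,0,60],[-0.001,0,0,0,0,0,0],[-0.001,0,0,0,0,0,0],[-0.001,0,0,0,0,0,0],[-0.001,0,0,0,0,0,0],[-0.03,0,0,0,0,0,0],[-0.07,0,0,0,0,0,0],[-0.1,0,0,0,0,0,0],[-0.1,-0.05,0.03,0,0,0,0],[-0.1,-0.1,0.06,0.1,0,0,0],[-0.1,-0.15,0.08,0.2,0,0,0],[-0.1,-0.2,0.1,0.3,0,0,0],[-0.1,-0.24,0.112,0.38,0,0,0],[-0.1,-0.24,0.112,0.38,0,0,0],[-0.1,-0.24,0.112,0.38,0,0,0],[-0.1,-0.24,0.112,0.38,0,0,0]])

```text
clock: 30.35
tool_pos: [653.2, -218.1, 163.9]
tool_rot: [0.252, 1.557, -0.251]
ft_force: [-0.2, 0.4, 0.1]
width: 1.0
```

```bash
python3 plan.py 653.7,-219,140,-.32
python3 - <<'E'
from ov2 import *
go('a20.png',lambda x,y:[(sq(x,y,.06,60,76,150),(0,255,255))],legs=False)
from fit import *
t=shot('top');s=shot('side')
for nm,ps in(('T',[t]),('S',[s])): print(nm,fit(ps,'blue',(527,12),lambda x,y,a:box(x,y,a,60,150,68,76),72,(.06,)))
E
```

```text
t 30.35 P [ 653.2 -218.1  163.9] psi -0.32 F [-0.2  0.4  0.1] w 85.0
(653.7, -219.0, 140.0, -0.32) [0.0239, -0.0007, 0.0008, -0.0, -0.001, -0.001]
30.35 [ 653.15435312 -218.05881119  163.9483574 ]
T ((np.float64(525.9934770804754), np.float64(16.25255534598384), np.float64(0.06053148656200782)), np.float64(0.08177343959144168))
S ((np.float64(530.0352366255145), np.float64(3.652520576131688), np.float64(0.08368312757201647)), np.float64(0.12189451135087126))
```

View pics/a20.png

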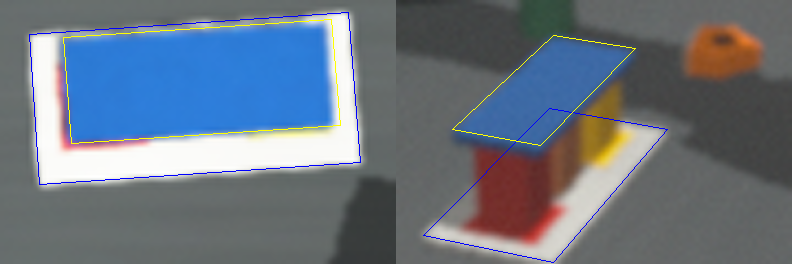

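Run:
```python
from ov import *
s=shot('side','s21.png');t=shot('top','t21.png')
im=[]
th=np.linspace(0,6.28,40)
for p,n,rc,d in((t,'t0.png','','') ,(s,'s21.png',(145,235),(1.4,-2.8))):
    if n=='t0.png': n='top0.png';rc=(120,365);d=(-1.5,3)
    pol=[([(653.7+d[0]+r*np.cos(a),-219+d[1]+r*np.sin(a),z) for a in th],(0,255,255)) for r,z in((22,40),(16,40),(22,0))]
    im.append(over(p,cv2.imread('pics/'+n),rc,(50,60),6.6,pol,None))
cv2.imwrite('pics/a21.png',np.hstack(im))
```

```text
(no output)
```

View pics/a21.png

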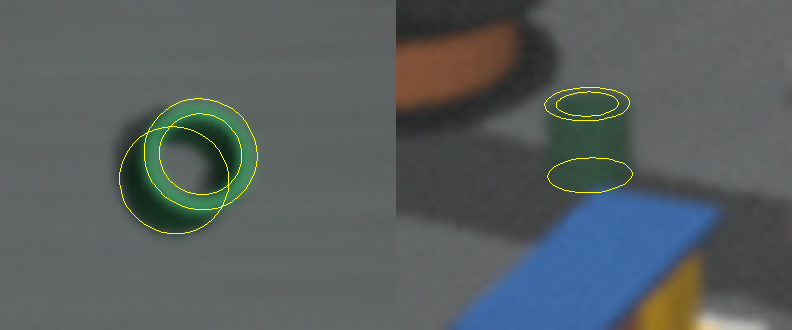

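>>> apply_moves(increments=[[0.05,0,0,0,0,0,0],[0.09,0,0,0,0,0,0],[0.125,0,0,0,0,0,0],[0.145,0,0,0,0,0,0],[0.155,0,0,0,0,0,0],[0.155,0,0,0,0,0,0],[0.155,0,0,0,0,0,0],[0.155,0,0,0,0,0,255],[0.155,0,0,0,0,0,255],[0.155,0,0,0,0,0,255],[0.155,0,0,0,0,0,255],[0.155,0,0,0,0,0,255],[0.155,0,0,0,0,0,255],[0.155,0,0,0,0,0,255]], squeeze=50)

```text
clock: 32.05
tool_pos: [653.7, -219.1, 10.5]
tool_rot: [0.252, 1.555, -0.252]
ft_force: [-4.2, 0.7, 11.9]
width: 0.499
```

>>> apply_moves(increments=[[-0.03,0,0,0,0,0,255],[-0.07,0,0,0,0,0,255],[-0.11,0,0,0,0,0,255],[-0.15,0,0,0,0,0,255],[-0.15,0,0,0,0,0,255],[-0.15,0,0,0,0,0,255]])

```text
clock: 32.65
tool_pos: [653.5, -219.1, 160.2]
tool_rot: [0.252, 1.555, -0.252]
ft_force: [-0.0, -0.5, -3.5]
width: 0.503
```

```bash
python3 plan.py 527.8,12.5,158,.06
```

```text
t 32.65 P [ 653.5 -219.1  160.2] psi -0.321 F [-0.  -0.5 -3.5] w 42.7
(527.8, 12.5, 158.0, 0.06) [0.0018, 0.1801, -0.1924, -0.381, 0.002, 0.001]
```

>>> apply_moves(increments=[[0.0,0.18,-0.192,-0.38,0,0,255],[0.0,0.18,-0.192,-0.38,0,0,255],[0.0,0.18,-0.192,-0.38,0,0,255],[0.0,0.18,-0.192,-0.38,0,0,255],[0.0,0.18,-0.192,-0.38,0,0,255],[0.0,0.18,-0.192,-0.38,0,0,255],[0.0,0.18,-0.192,-0.38,0,0,255],[0.0,0.18,-0.192,-0.38,0,0,255],[0.03,0.18,-0.192,-0.38,0,0,255],[0.05,0.18,-0.192,-0.38,0,0,255],[0.06,0.18,-0.192,-0.38,0,0,255],[0.06,0.18,-0.192,-0.38,0,0,255],[0.06,0.18,-0.192,-0.38,0,0,255],[0.06,0.18,-0.192,-0.38,0,0,255]])

```text
clock: 34.05
tool_pos: [528.7, 12.4, 100.2]
tool_rot: [-0.046, 1.569, 0.046]
ft_force: [-0.1, 0.1, -2.9]
width: 0.502
```

```bash
python3 plan.py 527.8,12.5,86,.06
python3 - <<'E'
from h import *
s=shot('side');t=shot('top')
b=cv2.resize(s['pixels'][140:240,200:310],None,fx=3.6,fy=3.6,interpolation=cv2.INTER_CUBIC)
a=cv2.resize(t['pixels'][150:250,250:360],None,fx=3.6,fy=3.6,interpolation=cv2.INTER_CUBIC)
cv2.imwrite('pics/a22.png',np.hstack([b,a])[:,:,::-1])
E
```

```text
t 34.05 P [528.7  12.4 100.2] psi 0.059 F [-0.1  0.1 -2.9] w 42.6
(527.8, 12.5, 86.0, 0.06) [0.0142, 0.0002, -0.0009, -0.001, 0.001, 0.0]
```

View pics/a22.png

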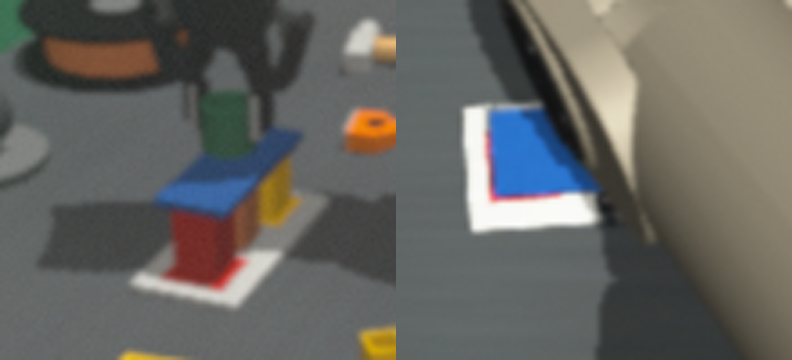

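Stub hangs a few mm above the middle of the blue plate. Lowering it.

>>> apply_moves(increments=[[0.006,0,-0.001,0,0,0,255],[0.01,0,-0.001,0,0,0,255],[0.012,0,-0.001,0,0,0,255],[0.013,0,-0.001,0,0,0,255],[0.013,0,-0.001,0,0,0,255],[0.013,0,-0.001,0,0,0,255]])

```text
clock: 34.75
tool_pos: [526.9, 12.5, 86.5]
tool_rot: [-0.047, 1.571, 0.046]
ft_force: [-3.6, -1.3, 6.1]
width: 0.502
```

Light contact (about 6 N). Release and retreat.

>>> apply_moves(increments=[[0,0,0,0,0,0,60],[0,0,0,0,0,0,0],[0,0,0,0,0,0,0],[0,0,0,0,0,0,0],[0,0,0,0,0,0,0],[-0.02,0,0,0,0,0,0],[-0.05,0,0,0,0,0,0],[-0.09,0,0,0,0,0,0],[-0.1,-0.05,0.03,0,0,0,0],[-0.1,-0.1,0.06,0.1,0,0,0],[-0.1,-0.15,0.08,0.2,0,0,0],[-0.1,-0.2,0.1,0.3,0,0,0],[-0.1,-0.24,0.112,0.38,0,0,0],[-0.1,-0.24,0.112,0.38,0,0,0],[-0.1,-0.24,0.112,0.38,0,0,0]])

```text
clock: 36.25
tool_pos: [653.0, -223.7, 185.4]
tool_rot: [0.254, 1.556, -0.255]
ft_force: [-0.9, 0.2, -0.3]
width: 1.0
```

Run:
```python
from ov2 import *
th=np.linspace(0,6.28,40)
go('a23.png',lambda x,y:[(sq(x,y,.06,60,76,150),(0,255,255)),([(x+22*np.cos(a),y+22*np.sin(a),116) for a in th],(255,0,255))],legs=False)
from fit import *
t=shot('top');s=shot('side')
for nm,ps in(('T',[t]),('S',[s])):
    print(nm,fit(ps,'blue',(527,12),lambda x,y,a:box(x,y,a,60,150,68,76),72,(.06,)))
    print(nm,fit(ps,'green',(527,12),lambda x,y,a:cyl(x,y,44,76,116),96))
    for k,z in(('tin_mid',21),('magnet_mid',10)):
        for r in spot_point(ps[0],k)[:1]: print(k,r['conf'],onz(ps[0],r['at'],z).round(1))
cv2.imwrite('pics/t24.png',t['pixels'][:,:,::-1])
```

```text
36.25 [ 652.97333289 -223.69046582  185.4039096 ]
T ((np.float64(510.5038988878435), np.float64(21.760914100282232), np.float64(-0.019457197137980473)), np.float64(0.8077558260444064))
T ((np.float64(526.1887913665981), np.float64(15.331002443415635), np.float64(-0.03077089048925469)), np.float64(0.16017919362867095))
tin_mid 0.58 [653.5 229.4  21. ]
magnet_mid 0.57 [ 513.  -204.8   10. ]
S ((np.float64(528.3297217935527), np.float64(5.874789237540008), np.float64(0.07593211781740587)), np.float64(0.42581938406268716))
S ((np.float64(529.6562634290599), np.float64(6.773279221750871), np.float64(0.05090958207258715)), np.float64(0.17960451054093807))
tin_mid 0.74 [665.2 234.5  21. ]
magnet_mid 0.62 [ 513.2 -221.9   10. ]
```

View pics/a23.png

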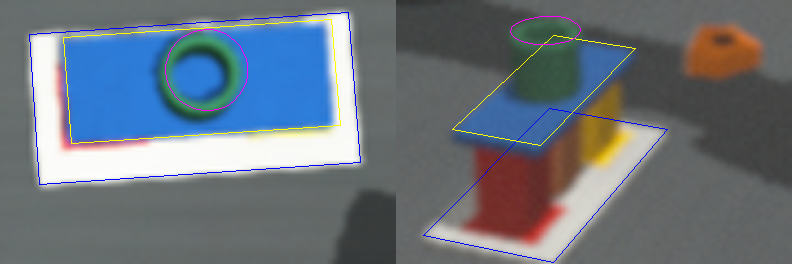

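View pics/t24.png

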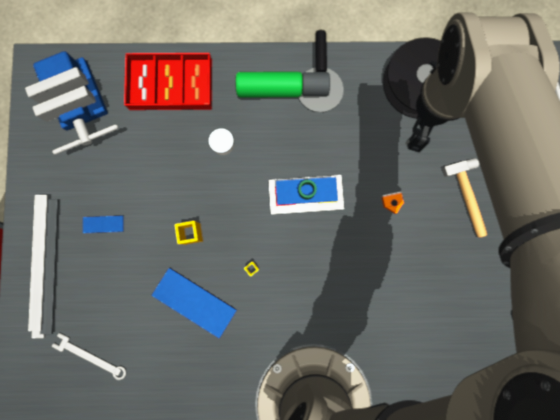

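>>> apply_moves(increments=[[0,0,0,0,0,0,0],[0,0,0,0,0,0,0],[0,0,0,0,0,0,0]])

```text
clock: 36.95
tool_pos: [652.9, -220.5, 186.4]
tool_rot: [0.252, 1.556, -0.252]
ft_force: [0.2, 0.3, 0.2]
width: 0.996
```

```bash
python3 -c "
from h import *
print(workorder.hand_in())"
```

```text
the job is handed in; nothing more can be done
None
```

I built the bracket as asked and handed it in at about 37 s; the hand-in gave no verdict. Both legs stand on their patches with the copper block midway between them. The middle-sized blue plate lies across their tops, and the green stub stands on its middle.

**Last checks:**
- **Legs, block and bridge:** in the overlays, each leg was within about 3 mm of its patch middle, the block within about 1–2 mm of the base centre, and the bridge about 1–4 mm off centre along y and lengthwise.
- **Stub:** about 1–3 mm from the bridge middle.
- **Tin and magnet:** the final picture shows both where they were.

**Disagreements:**
- **Camera offset:** the top and side cameras differed by roughly 5–10 mm in absolute position, more than the stated 2 mm. I used the midpoint of the two, which matched where the robot gripped and placed the parts.
- **Failed fits:** after the stub was placed, the automatic fit of the blue plate failed because the stub covered part of it. I relied on the fit from just before and on the overlay picture, which showed the plate unmoved.
- **Network estimates:** their tin and magnet positions scattered by about 3–10 mm between looks (side camera worst), and I took that as noise.

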